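# Set the leak detector and show it the charged sample cylinder

### The job

Turn the green knob of the leak detector until its black needle points at the red mark. Then find which of the two sample cylinders is the charged, heavier one by lifting each clear of the rack in turn, first the one in the blue seat (put it back in its seat), then the one in the yellow seat, and hold the heavier one upright in the gripper about 5 cm over the middle of the detector's round grille, touching nothing else. Finish while still holding it there, with the other cylinder standing in the rack and the needle on the mark; keep the cylinders upright throughout and leave everything else where it is.

Things in the scene. Friction and masses are not known exactly. Their poses are not given: they have to be found in the camera images.
- rack: fixed rack: aluminium base 100 x 250 x 10 mm with two seat blocks 90 x 90 mm, top 32 mm above the table, each with a round seat 53 mm in diameter, 22 mm deep, mouth chamfered 3 mm: blue block 70 mm to local +y, yellow block 70 mm to local -y. Origin: centre of the underside; z up
- blue_seat (a point): centre of the floor of the blue seat, 10 mm above the table; a cylinder stands with its underside here
- yellow_seat (a point): centre of the floor of the yellow seat, 10 mm above the table; a cylinder stands with its underside here
- cylinder_k: one of two look-alike sample cylinders: upright steel body 44 mm in diameter up to 78 mm height, tapering to a blue cap 34 mm in diameter from 88 to 125 mm height (grip the cap from above). Origin: centre of the underside; z up its axis. One of the two is charged (0.44 to 0.63 kg), the other spent (0.20 to 0.29 kg): which is not visible, and either may start in either seat
- cylinder_m: one of two look-alike sample cylinders: upright steel body 44 mm in diameter up to 78 mm height, tapering to a blue cap 34 mm in diameter from 88 to 125 mm height (grip the cap from above). Origin: centre of the underside; z up its axis. One of the two is charged (0.44 to 0.63 kg), the other spent (0.20 to 0.29 kg): which is not visible, and either may start in either seat
- detector: fixed leak detector: grey box 200 (local x) x 270 (local y) x 60 mm high; on top the green knob and a white dial on its local -y half, an orange-rimmed black round grille on its local +y half. Origin: centre of the underside on the table; z up
- grille (a point): centre of the round grille (76 mm over its orange rim) on the detector's flat top, 60 mm above the table, 75 mm to the detector's local +y
- knob (a joint): angle of the green knob in rad, growing clockwise seen from above (range 0 to 4). At 0 its grip bar lies along the detector's x axis; the bar turns with it. Turns by a light twist (about 0.03 N m of friction) and stays where it is left
- knob_grip (a point): on the knob's upright axis, at the height to grip; 37 mm above the detector's top. The grip bar is 42 mm long, 14 mm thick and stands 12 to 44 mm above the detector's top; the white line on it marks the end that points to the detector's -x at 0
- needle (a joint): angle of the black needle on the dial in rad, growing clockwise seen from above; 0 points to the detector's +y. Geared to the knob: it turns 0.7 rad clockwise per rad of the knob clockwise. The dial's moving parts are sealed and cannot be touched
- needle_tip (a point): tip of the black needle, 32 mm from the dial's centre, 4.5 mm above the detector's top; its y axis points along the needle from the centre outward
- mark (a joint): angle of the red mark on the dial's rim, in rad on the same scale as the needle (needle on the mark when the two are equal); it stays where it is; the needle starts 0.3 to 1.05 rad anticlockwise of it
- mark_tip (a point): inner end of the red mark, 36 mm from the dial's centre; its y axis points outward from the dial's centre through the mark
- vial_1: small glass vial with blue cap, 22 mm in diameter, 45 mm tall, standing; bystander; origin centre of the underside
- vial_2: small glass vial with blue cap, 22 mm in diameter, 45 mm tall, standing; bystander; origin centre of the underside
- vial_3: small glass vial with blue cap, 22 mm in diameter, 45 mm tall, standing; bystander; origin centre of the underside
- bottle: grey reagent bottle with blue cap, 84 mm in diameter, 170 mm tall, standing; bystander; origin centre of the underside
- screwdriver: red screwdriver lying on the table; bystander; 200 mm long along its x (handle towards -x), handle 26 mm thick; origin under its middle
- marker: white marker pen with red cap, 110 mm long along its x, 15 mm thick, lying; bystander; origin at its underside
- fitting: brass and steel pipe fitting 22 x 22 x 40 mm, standing; bystander; origin centre of the underside
There are look-alikes about, which are no part of the job. Leave any orange look-alike of the cylinder_k alone.

How it is judged:
By the outcome, as a careful person would: the job done as asked, in the order asked, and still so for the second after the job is handed in, while the arm keeps its last pose, push and grip.
It also fails if it takes over 69 s, if anything falls off the work surface, if the arm or the gripper's body presses on something with over 40 N, if the wrist force passes 120 N, or if a joint passes its speed limit or range.

### The arm

A 7-joint arm with a two-finger parallel gripper is mounted at the origin on the work surface. World frame = base frame: x ahead of the robot, y to its left, z up, the work surface at z = 0. Lengths are in m, angles in rad, forces in N, time in s.
With the tool pointing down it reaches from about 0.4 to 0.85 m from the base axis. Payload 10.4 kg.
Tool frame: the origin (TCP) lies at the very end of the fingers, on their centre line; the grasp point (between the pads) lies r.tcp_to_grasp behind it (r.tcp_to_grasp is the distance from the TCP to the grasp point, in m); z points along the fingers, y is the line along which they close (so a half turn about z gives the same grasp; the last joint's range is limited). The gripper opens to 87 mm and grips with 3 to 60 N. Pads are 19 mm wide; open, the fingers measure 117 mm over their backs; the gripper's body (75 mm by 190 mm) begins 51 mm behind the grasp point.
Start: joints at [-0.023, 0.332, -0.065, 1.46, 0.022, 1.35, -0.088], TCP at [0.625, 0, 0.223] pointing down, gripper open.
Joint ranges: [-2.6, 2.6], [-0.5, 2.12], [-1.47, 1.34], [0.16, 2.42], [-1.27, 4.41], [0.06, 2.06], [-2.6, 2.6]. Speed limits (rad/s): [2.22, 2.22, 2.79, 2.79, 3.14, 3.14, 3.14].

### API

Orientations are given as a unit quaternion [x, y, z, w].
In Python, from bench import monitor, cams, ticket, r gives the robot as it stands.
- The arm moves only by the shell command python3 -m crank 'ROWS' [OPENING] [FORCE]. ROWS is a JSON object whose one key "steps" holds a list of rows, each a list of 2 entries, a list of its own where there are three numbers: the shift along the world's x, y, z in units of 25 mm (1.0 is 25 mm), then the turn, a rotation vector about the world's x, y, z in units of 5 degrees (1.0 is 5 degrees). In form: {"steps": [[[x, y, z], [ax, ay, az]], ...]}. A call has 1 to 10 rows; each row shifts and turns the commanded pose from where the row before left it; what a row does not reach is not made up. A row lasts 1/12 s, in which the tool goes at most 41.7 mm and 7.16 degrees, less where a joint would pass 70% of its speed; a pose out of reach is approached as far as the arm can. A call is refused whole if a number of a shift passes 1 or a number of a turn 1, either way. A call with a gripper value outside its range is refused whole. OPENING is the finger opening in mm, from 0 to 87, set as the call begins (- or left out, the last holds). The fingers move at their own pace and stop on an object; FORCE is the grip in N (left out, the last holds). Time passes only in rows, so rows that do not move let the fingers close. It gives the time, the measured TCP pose, the force, the opening and the grip force at its end, in the units of the state.
- monitor.read_state(): the state, without advancing time (a new reading comes with each control period).
- cams.camera(name): name is "scene" or "side" or "wrist"; returns a dict with "pixels" (384x512x3 uint8, blue, green, red), "z_map" (384x512 float32, m along the optical axis (not along the pixel's ray), 0 where there is no reading), "vfov" (degrees; the focal length in pixels is half the picture's height over the tangent of half this angle, whatever the lens; pixels are square), "cx", "cy" (the principal point, pixels), "T" (4x4, takes a point from camera to world coordinates). Camera axes: x right, y up, looking along -z (the intrinsics and any distortion apply to the point x, -y, -z); pixel columns grow to the right and rows downward; lengths in m; the calibration is good to about 2 mm. A picture is of the moment at which its call begins.
- ticket.close_job(): hands the job in; it is judged then, once.
The state is a dict: "time": time; "joint_positions": joint angles; "joint_vel": joint speeds; "joint_torque": joint torques, N m; "ee_pos": TCP position; "eef_rot": TCP orientation; "ft_force": force on the tool from outside, world axes, zero at the start; "torque": the same for the moment, N m; "width": finger opening in m; "grip_force": force on a finger pad.
Only numpy, scipy, OpenCV 4.12 (cv2) and the standard library are available. Lean on these libraries where they do the work, as an engineer would, in place of code of your own. Each camera call takes 0.05 s, during which the arm holds its last target. There are 200 camera calls.

## Working session

There is one attempt and no reset: what is moved stays moved. The work goes in short steps, Python scripts to look and compute and a shell command to move; the robot and the scene stay as the last step left them, time stands still between calls to the robot, and variables do not carry over. Pictures are saved under pics/ and viewed, at most 10 in all, crops included, and the job is handed in when it is done.

```bash
ls; mkdir -p pics
cat > h.py <<'E'
import numpy as np,cv2
from bench import monitor,cams,ticket,r
def cam(n,save=None):
    c=cams.camera(n)
    np.savez('last_'+n+'.npz',**{k:np.asarray(v) for k,v in c.items()})
    if save: cv2.imwrite('pics/'+save,c['pixels'])
    return c
def load(n):
    d=np.load('last_'+n+'.npz'); return {k:d[k] for k in d.files}
def ray(c,u,v):
    f=192/np.tan(np.radians(float(c['vfov']))/2)
    d=np.array([(u-c['cx'])/f,-(v-c['cy'])/f,-1.]); T=np.array(c['T'])
    return T[:3,3],T[:3,:3]@d
def onplane(c,u,v,z):
    o,d=ray(c,u,v); return o+d*(z-o[2])/d[2]
def proj(c,p):
    f=192/np.tan(np.radians(float(c['vfov']))/2); T=np.array(c['T'])
    q=T[:3,:3].T@(np.array(p)-T[:3,3]); return c['cx']+f*q[0]/-q[2], c['cy']-f*q[1]/-q[2]
def cloud(c):
    f=192/np.tan(np.radians(float(c['vfov']))/2); T=np.array(c['T'])
    v,u=np.mgrid[:384,:512]; z=c['z_map']
    P=np.stack([(u-c['cx'])/f*z,-(v-c['cy'])/f*z,-z],-1)
    return P@T[:3,:3].T+T[:3,3]
E
python3 - <<'E'
from h import *
ims=[]
for n in ['scene','side','wrist']:
    c=cam(n,n+'0.png'); print(n,c['vfov'],c['cx'],c['cy'],np.round(c['T'],3).tolist(),[k for k in c])
print(monitor.read_state(),r.tcp_to_grasp)
E
```

```text
pics
scene 48.02107410954514 252.40161274086392 187.3143940802679 [[-0.199, -0.617, 0.761, 1.453], [0.98, -0.122, 0.158, 0.267], [-0.005, 0.778, 0.629, 0.784], [0.0, 0.0, 0.0, 1.0]] ['pixels', 'z_map', 'vfov', 'cx', 'cy', 'T']
side 50.29896523915609 252.86265389390874 190.65682747388257 [[0.777, 0.461, -0.428, 0.058], [-0.629, 0.589, -0.507, -0.569], [0.019, 0.663, 0.748, 1.027], [0.0, 0.0, 0.0, 1.0]] ['pixels', 'z_map', 'vfov', 'cx', 'cy', 'T']
wrist 71.2561498678796 255.3339680853996 188.66424677306736 [[1.0, -0.002, 0.002, 0.626], [0.001, 0.97, 0.243, 0.066], [-0.002, -0.243, 0.97, 0.383], [0.0, 0.0, 0.0, 1.0]] ['pixels', 'z_map', 'vfov', 'cx', 'cy', 'T']
{'time': 0.15, 'joint_positions': array([-0.02262465,  0.33272271, -0.06468874,  1.46069505,  0.0215855 ,
        1.34992187, -0.08851318]), 'joint_vel': array([ 1.00488095e-04,  1.25310087e-03,  1.70404594e-03, -2.28913979e-03,
        2.39039969e-04, -3.86070496e-04,  6.98812834e-05]), 'joint_torque': array([ 1.82067095e-03, -6.23630190e+01,  2.54254905e-02, -3.90143681e+01,
       -6.11935230e-02,  3.71907104e-02, -1.53469024e-06]), 'ee_pos': array([6.24722119e-01, 1.39454323e-05, 2.21964648e-01]), 'eef_rot': array([ 7.07101936e-01,  7.07111430e-01, -3.83895167e-04, -3.59955798e-04]), 'ft_force': array([ 0.34077561,  0.28288374, -0.65809698]), 'torque': array([ 0.04708022, -0.03270253,  0.03891238]), 'grip_force': 0.0, 'width': 0.08731612301290685} 0.0187
```

View pics/scene0.png

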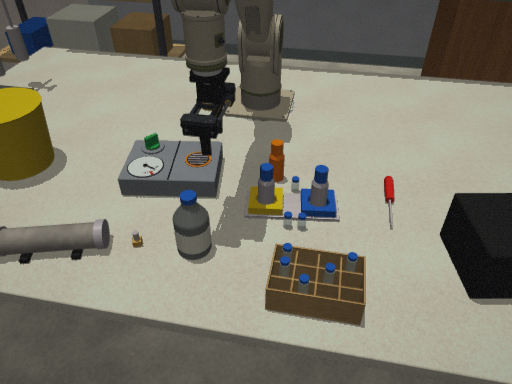

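View pics/side0.png

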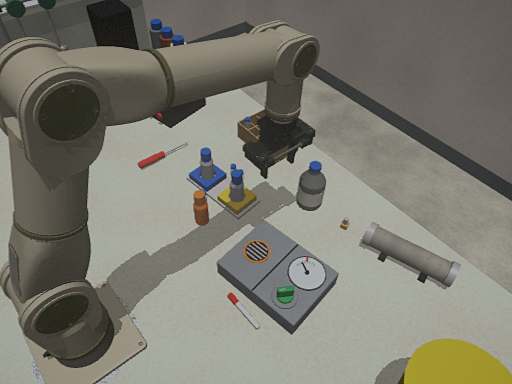

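Run:
```python
from h import *
for n,boxes in [('side',{'det':(215,225,340,325),'rack':(185,140,260,215)}),('scene',{'det':(118,130,226,200),'rack':(243,160,342,220)})]:
    c=load(n); im=c['pixels']; P=cloud(c)
    x0,y0,x1,y1=boxes['det']; sub=im[y0:y1,x0:x1]; hsv=cv2.cvtColor(sub,cv2.COLOR_BGR2HSV); H,S,V=hsv[...,0],hsv[...,1],hsv[...,2]
    p=P[y0:y1,x0:x1]
    m=(abs(p[...,2]-0.06)<0.008)
    q=p[m][:,:2]; rc=cv2.minAreaRect((q*1000).astype(np.float32)); print(n,'det top',rc, np.median(p[m][:,2]))
    m2=((H>5)&(H<22)&(S>150)&(V>90)).astype(np.uint8); 
    def big(m):
        cs,_=cv2.findContours(m.astype(np.uint8),cv2.RETR_EXTERNAL,cv2.CHAIN_APPROX_NONE); return max(cs,key=cv2.contourArea)[:,0]+[x0,y0]
    k=big(m2); g=np.array([onplane(c,u,v,.06)[:2] for u,v in k])
    print('grille',cv2.minEnclosingCircle((g*1000).astype(np.float32)))
    w=big((S<40)&(V>150)); g=np.array([onplane(c,u,v,.062)[:2] for u,v in w]); print('dial',cv2.minEnclosingCircle((g*1000).astype(np.float32)),cv2.fitEllipse((g*1000).astype(np.float32)))
    gr=((H>45)&(H<85)&(S>100))&(p[...,2]>.085)
    print('knob',gr.sum(),np.round(p[gr].mean(0),4),cv2.minAreaRect((p[gr][:,:2]*1000).astype(np.float32)))
    x0,y0,x1,y1=boxes['rack']; sub=im[y0:y1,x0:x1]; p=P[y0:y1,x0:x1]; hsv=cv2.cvtColor(sub,cv2.COLOR_BGR2HSV); H,S,V=hsv[...,0],hsv[...,1],hsv[...,2]
    for nm,hh in [('blue',(105,130)),('yellow',(20,35))]:
        m=(H>=hh[0])&(H<=hh[1])&(S>120)&(abs(p[...,2]-.032)<.005); q=p[m][:,:2]
        print(nm,m.sum(),cv2.minAreaRect((q*1000).astype(np.float32)),)
    m=(H>=105)&(H<=130)&(S>120)&(p[...,2]>.119); 
    nl,l,st,ce=cv2.connectedComponentsWithStats(m.astype(np.uint8))
    for i in range(1,nl):
        if st[i,4]>5: print('cap',ce[i]+[x0,y0],st[i,4],onplane(c,*(ce[i]+[x0,y0]),.125),p[l==i].mean(0))
    cr=im[y0-10:y1+10,x0-15:x1+15]
    x0,y0,x1,y1=boxes['det']
    a=cv2.resize(im[y0:y1,x0:x1],None,fx=4.5,fy=4.5,interpolation=cv2.INTER_CUBIC); cv2.imwrite(f'pics/{n}_det.png',a)
    cv2.imwrite(f'pics/{n}_rack.png',cv2.resize(cr,None,fx=5,fy=5,interpolation=cv2.INTER_CUBIC)); print(a.shape)
```

```text
side det top ((487.4471130371094, -169.17018127441406), (201.63568115234375, 271.3186950683594), 9.07716178894043) 0.06120936668958721
grille ((478.38311767578125, -94.6477279663086), 37.440574645996094)
dial ((562.3358154296875, -226.84442138671875), 170.369384765625) ((552.96142578125, -220.98794555664062), (198.34426879882812, 341.4250183105469), 133.6991729736328)
knob 109 [ 0.4439 -0.2503  0.1002] ((444.0441589355469, -247.88589477539062), (13.276491165161133, 40.51157760620117), 58.94104766845703)
blue 269 ((554.8505859375, 259.69525146484375), (88.74346160888672, 90.4866943359375), 8.429561614990234)
yellow 346 ((572.9765625, 122.19168853759766), (92.2055435180664, 91.38117980957031), 7.365015983581543)
cap [205.25925926 150.94444444] 54 [0.56105112 0.26876579 0.125     ] [0.55544885 0.25941028 0.13508947]
cap [235.87323944 173.29577465] 71 [0.57799458 0.12903591 0.125     ] [0.57206453 0.121063   0.13532887]
(450, 562, 3)
scene det top ((492.2090759277344, -169.64651489257812), (205.1925048828125, 271.10516357421875), 9.44725513458252) 0.06072575300948635
grille ((477.05218505859375, -97.25022888183594), 37.50103759765625)
dial ((450.846435546875, -259.34954833984375), 153.46856689453125) ((907.278076171875, 289.5940246582031), (446.35198974609375, 1614.8388671875), 139.75296020507812)
knob 96 [ 0.4643 -0.2357  0.103 ] ((569.122314453125, -131.40420532226562), (340.96905517578125, 50.92185974121094), 42.43947982788086)
blue 485 ((561.5396728515625, 260.81683349609375), (96.85460662841797, 89.15714263916016), 7.171245098114014)
yellow 484 ((578.4081420898438, 121.75209045410156), (95.2027816772461, 89.51797485351562), 8.375382423400879)
cap [266.04026846 169.13422819] 149 [0.57530088 0.12151244 0.125     ] [0.58381958 0.12292458 0.13143179]
cap [320.90140845 171.17605634] 142 [0.55688496 0.26007691 0.125     ] [0.57182846 0.26025936 0.13618948]
(315, 486, 3)
```

View pics/side_det.png

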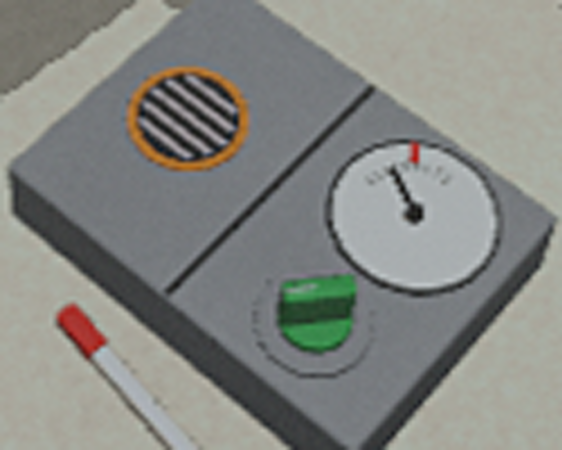

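View pics/side_rack.png

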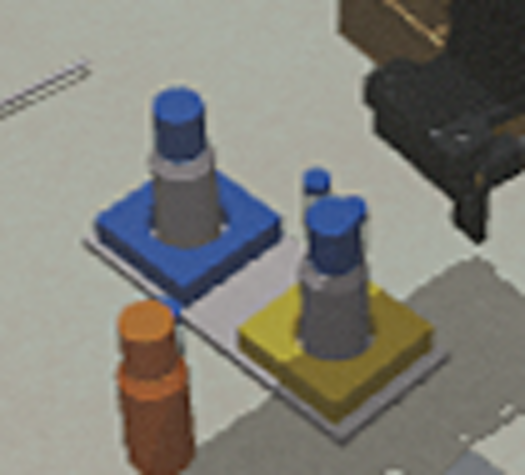

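The side crops show the detector with the grille at side px (257,251), knob at (286,294), dial at (307,272), needle left of the red mark. Candidates for the cylinders are blue-capped grey ones at side px (206,160) in the blue seat and (237,185) in the yellow seat, plus an orange one at (201,207). The orange one is the look-alike, so I leave it. The two grey ones in the seats are the ones meant.

```bash
cat > needle.py <<'E'
from h import *
def needle(c,phi=np.radians(9.2),zt=.0645,guess=None):
    # rectify the dial by ray casting: sample pixels of the plane
    S=cv2.resize(c['pixels'],None,fx=4,fy=4,interpolation=cv2.INTER_CUBIC)
    gx,gy=guess; res=.0002; N=500
    H=cv2.findHomography(np.array([[0,0],[N,0],[N,N],[0,N]],float),np.array([np.array(proj(c,(gx+(u-N/2)*res,gy-(v-N/2)*res,zt)))*4+1.5 for u,v in [(0,0),(N,0),(N,N),(0,N)]]))[0]
    R=cv2.warpPerspective(S,np.linalg.inv(H),(N,N)); hsv=cv2.cvtColor(R,cv2.COLOR_BGR2HSV)
    w=((hsv[...,1]<60)&(hsv[...,2]>130)).astype(np.uint8)
    cs=cv2.findContours(w,cv2.RETR_EXTERNAL,cv2.CHAIN_APPROX_NONE)[0]; k=max(cs,key=cv2.contourArea)
    hull=cv2.convexHull(k); (cx,cy),ax,_=cv2.fitEllipse(hull)
    v,u=np.mgrid[:N,:N]; x=(u-cx)*res; y=-(v-cy)*res; rr=np.hypot(x,y)
    red=((hsv[...,0]<10)|(hsv[...,0]>170))&(hsv[...,1]>110)&(rr<.05)&(rr>.025)
    dark=(hsv[...,2]<90)&(rr<.029)
    hub=dark&(rr<.012)
    hx,hy=x[hub].mean(),y[hub].mean()
    nd=dark&(rr>.014)&(rr<.028)
    W=lambda m:(np.arctan2(y[m].mean()-0,x[m].mean()-0))
    ang=lambda m:np.degrees(phi+np.pi/2-W(m))
    print('dial',gx+(cx-N/2)*res,gy-(cy-N/2)*res,np.array(ax)*res,'hub off',hx,hy,'red',red.sum(),ang(red),'needle',nd.sum(),ang(nd),'diff deg',ang(red)-ang(nd))
    return R
E
python3 - <<'E'
from needle import *
ims=[]
for n in ['side','scene']:
    c=load(n)
    ims.append(needle(c,guess=(.53,-.23)))
    P=cloud(c); hsv=cv2.cvtColor(c['pixels'],cv2.COLOR_BGR2HSV)
    g=(hsv[...,0]>45)&(hsv[...,0]<85)&(hsv[...,1]>100)&(np.hypot(P[...,0]-.444,P[...,1]+.248)<.04)
    for lo,hi in[(.096,.12),(.1,.12)]:
        q=P[g&(P[...,2]>lo)&(P[...,2]<hi)]; print(len(q),q.mean(0),cv2.minAreaRect((q[:,:2]*1000).astype(np.float32)))
    # bright top face by ray casting
    m=g&(P[...,2]>.1); cs=cv2.findContours(m.astype(np.uint8),cv2.RETR_EXTERNAL,cv2.CHAIN_APPROX_NONE)[0]
    k=max(cs,key=cv2.contourArea)[:,0]; t=np.array([onplane(c,*a,.104)[:2] for a in k])*1000; print('top',cv2.minAreaRect(t.astype(np.float32)))
    print('bottle',[np.round(P[v,u],3) for v,u in ([(167,315)] if n=='side' else [(197,189)])])
cv2.imwrite('pics/rect.png',cv2.resize(np.hstack(ims),(800,400)))
E
```

```text
dial 0.5385669189453125 -0.23268955688476564 [0.09723135 0.09777444] hub off 0.0011978994103280355 0.0014903854379842356 red 1543 54.10727197524807 needle 1282 30.868307563221922 diff deg 23.238964412026146
83 [ 0.44466656 -0.24971441  0.10339509] ((444.44940185546875, -248.10275268554688), (13.227059364318848, 39.59281539916992), 58.932777404785156)
72 [ 0.445158   -0.24931995  0.10417403] ((444.44940185546875, -248.10275268554688), (13.227059364318848, 39.59281539916992), 58.932777404785156)
top ((444.30548095703125, -248.4132080078125), (13.792998313903809, 39.619205474853516), 58.53750228881836)
bottle [array([ 0.753, -0.029,  0.17 ])]
dial 0.5433504028320313 -0.232122216796875 [0.0965621  0.10101946] hub off -0.0018264259301984604 0.0004709991217557432 red 2494 53.2341375690538 needle 1561 24.238718795903303 diff deg 28.995418773150497
49 [ 0.45443255 -0.24613146  0.10140555] ((451.8757019042969, -247.28256225585938), (13.790351867675781, 37.381893157958984), 60.74569320678711)
33 [ 0.45353894 -0.24631646  0.10328716] ((451.8139343261719, -247.28878784179688), (13.585346221923828, 37.490413665771484), 59.29066467285156)
top ((453.8499755859375, -245.63040161132812), (15.268486022949219, 38.257850646972656), 64.0145034790039)
bottle [array([ 0.77 , -0.017,  0.171])]
```

View pics/rect.png

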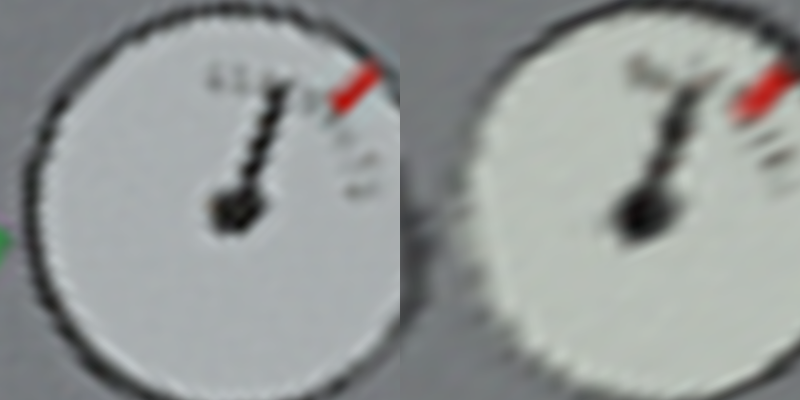

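The rectified dials show the hub at px (237,210) left and (645,210) right, with the needle about 25° anticlockwise of the red mark. The crop is cut off on the right, so I'll widen it later. Next I approach the knob and use the wrist camera.

```bash
python3 -m crank '{"steps":[[[-0.6,-0.83,-0.2],[0,0,0.98]],[[-0.6,-0.83,-0.2],[0,0,0.98]],[[-0.6,-0.83,-0.2],[0,0,0.98]],[[-0.6,-0.83,-0.2],[0,0,0.98]],[[-0.6,-0.83,-0.2],[0,0,0.98]],[[-0.6,-0.83,-0.2],[0,0,0.98]],[[-0.6,-0.83,-0.2],[0,0,0.98]],[[-0.6,-0.83,-0.2],[0,0,0.98]]]}' 50 10
python3 -m crank '{"steps":[[[-0.6,-0.83,-0.3],[0,0,0.98]],[[-0.6,-0.83,-0.3],[0,0,0.98]],[[-0.6,-0.83,-0.3],[0,0,0.98]],[[-0.6,-0.83,-0.3],[0,0,0.98]],[[0,0,0],[0,0,0]],[[0,0,0],[0,0,0]]]}'
python3 - <<'E'
from needle import *
c=cam('wrist','wrist1.png'); print(proj(c,(.445,-.248,.104)),proj(c,(.54,-.235,.0645)))
P=cloud(c); hsv=cv2.cvtColor(c['pixels'],cv2.COLOR_BGR2HSV)
g=(hsv[...,0]>45)&(hsv[...,0]<85)&(hsv[...,1]>100)&(P[...,2]>.098)
cs=cv2.findContours(g.astype(np.uint8),cv2.RETR_EXTERNAL,cv2.CHAIN_APPROX_NONE)[0]
if cs:
    k=max(cs,key=cv2.contourArea)[:,0]; t=np.array([onplane(c,*a,.104)[:2] for a in k])*1000; print('top',len(k),k.mean(0),cv2.minAreaRect(t.astype(np.float32)))
for n in ['side','scene']: needle(load(n),guess=(.54,-.236))
E
```

```text
time: 0.82
ee_pos: [0.504, -0.1669, 0.1822]
eef_rot: [0.427, 0.904, 0.0, -0.0]
ft_force: [0.7, -0.4, 0.1]
width: 0.0513
grip_force: 0.0
time: 1.32
ee_pos: [0.4439, -0.25, 0.1521]
eef_rot: [0.271, 0.963, 0.0, -0.001]
ft_force: [0.4, 0.7, 0.4]
width: 0.0502
grip_force: 0.0
(np.float64(257.4388124983204), np.float64(203.51401360102327)) (np.float64(315.95315918052677), np.float64(261.56207585892383))
top 118 [260.90677966 203.55932203] ((447.29730224609375, -245.9121551513672), (13.209452629089355, 41.03227996826172), 58.566654205322266)
dial 0.538648031616211 -0.23275939941406248 [0.09737632 0.09768947] hub off 0.0011125937826403707 0.0015479763125947272 red 1544 53.965070779039344 needle 1281 30.600309183834668 diff deg 23.364761595204676
dial 0.5431758911132812 -0.23222054138183593 [0.09650148 0.10060462] hub off -0.0016689823891259299 0.0005213986687749185 red 2499 53.322158384194665 needle 1558 24.613330378749605 diff deg 28.70882800544506
```

View pics/wrist1.png

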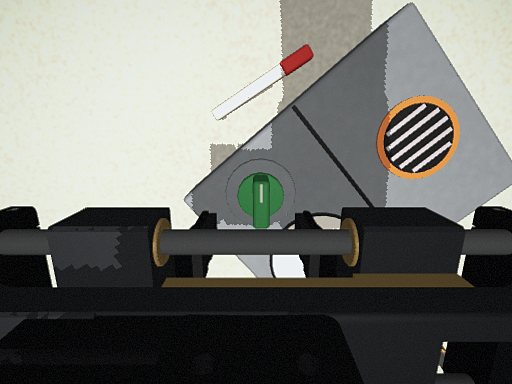

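Wrist view: the knob is between the fingers at px (261,203), its bar aligned for the grasp with the white line pointing up; grille at (418,137). I grip the knob and turn it most of the way.

```bash
sed -i "s/ang(nd),'diff deg',ang(red)-ang(nd)/'NEEDLE',an(nd),'DIFF',ang(red)-an(nd)/; s/^    print(/    an=lambda m:np.degrees(phi+np.pi\/2-np.arctan2(y[m].mean()-hy,x[m].mean()-hx))\n    print(/" needle.py
python3 - <<'E'
from needle import *
for n in ['side','scene']: needle(load(n),guess=(.54,-.236))
E
python3 -m crank '{"steps":[[[0.12,0.16,-0.5],[0,0,0]],[[0,0,-0.8],[0,0,0]],[[0,0,-0.8],[0,0,0]],[[0,0,-0.8],[0,0,0]],[[0,0,0],[0,0,0]],[[0,0,0],[0,0,0]]]}' 50 10
python3 -m crank '{"steps":[[[0,0,0],[0,0,0]],[[0,0,0],[0,0,0]],[[0,0,0],[0,0,0]],[[0,0,0],[0,0,0]],[[0,0,0],[0,0,0]],[[0,0,0],[0,0,0]]]}' 0 10
python3 -m crank '{"steps":[[[0,0,0],[0,0,-0.9]],[[0,0,0],[0,0,-0.9]],[[0,0,0],[0,0,-0.9]],[[0,0,0],[0,0,-0.9]],[[0,0,0],[0,0,-0.9]],[[0,0,0],[0,0,-0.9]],[[0,0,0],[0,0,-0.6]],[[0,0,0],[0,0,0]],[[0,0,0],[0,0,0]]]}'
python3 - <<'E'
from needle import *
ims=[]
for n in ['side','scene']:
    try: ims.append(needle(cam(n),guess=(.54,-.236)))
    except Exception as e: print(n,e)
cv2.imwrite('pics/rect2.png',cv2.resize(np.hstack(ims),(800,400)))
E
```

```text
dial 0.538648031616211 -0.23275939941406248 [0.09737632 0.09768947] hub off 0.0011125937826403707 0.0015479763125947272 red 1544 53.965070779039344 needle 1281 NEEDLE 29.186368442914116 DIFF 24.778702336125228
dial 0.5431758911132812 -0.23222054138183593 [0.09650148 0.10060462] hub off -0.0016689823891259299 0.0005213986687749185 red 2499 53.322158384194665 needle 1558 NEEDLE 29.35752391277713 DIFF 23.964634471417536
time: 1.87
ee_pos: [0.4483, -0.2438, 0.0799]
eef_rot: [0.268, 0.963, 0.0, -0.001]
ft_force: [-0.3, 0.2, 0.2]
width: 0.05
grip_force: 0.0
time: 2.37
ee_pos: [0.4482, -0.2451, 0.0804]
eef_rot: [0.269, 0.963, 0.0, 0.0]
ft_force: [0.2, -0.3, 0.2]
width: 0.0179
grip_force: 0.0
time: 3.12
ee_pos: [0.4473, -0.2465, 0.0804]
eef_rot: [0.51, 0.86, -0.001, 0.0]
ft_force: [-3.4, -4.4, 1.7]
width: 0.0139
grip_force: 10.0
dial 0.5454525207519532 -0.24312709350585937 [0.07030454 0.09711237] hub off -0.004878061027002241 0.008415305686605937 red 0 nan needle 11612 NEEDLE -24.373596413705123 DIFF nan
dial 0.5512277526855469 -0.24246471557617186 [0.06852935 0.10468195] hub off -0.007180734336923022 0.00691494493397004 red 2158 35.88315150222802 needle 3992 NEEDLE 16.685094486623285 DIFF 19.198057015604732needle.py:17: RuntimeWarning: Mean of empty slice.
  W=lambda m:(np.arctan2(y[m].mean()-0,x[m].mean()-0))
  ret = ret.dtype.type(ret / rcount)
```

```bash
python3 -m crank '{"steps":[[[0,0,0],[0,0,-0.6]],[[0,0,0],[0,0,-0.6]],[[0,0,0],[0,0,0]],[[0,0,0],[0,0,0]]]}'
python3 -m crank '{"steps":[[[0,0,0],[0,0,0]],[[0,0,0],[0,0,0]],[[0,0,0],[0,0,0]],[[0,0,0.5],[0,0,0]],[[0,0,0.9],[0,0,0]],[[0,0,1],[0,0,0]],[[-0.2,0.5,1],[0,0,0]],[[-0.5,1,0.8],[0,0,0]],[[-0.5,1,0.5],[0,0,0]],[[-0.5,1,0],[0,0,0]]]}' 50
python3 -m crank '{"steps":[[[-0.5,1,0],[0,0,0]],[[0,1,0],[0,0,0]],[[0,1,0],[0,0,0]],[[0,0,0],[0,0,0]]]}'
python3 - <<'E'
from needle import *
ims=[]
for n in ['side','scene']:
    ims.append(needle(cam(n,n+'2.png'),guess=(.54,-.236)))
cv2.imwrite('pics/rect2.png',cv2.resize(np.hstack(ims),(800,400)))
E
```

```text
time: 3.55
ee_pos: [0.4474, -0.2465, 0.0804]
eef_rot: [0.554, 0.832, -0.001, 0.0]
ft_force: [-3.4, -4.4, 1.6]
width: 0.0138
grip_force: 10.0
time: 4.38
ee_pos: [0.4063, -0.1567, 0.2003]
eef_rot: [0.553, 0.833, 0.001, 0.002]
ft_force: [0.6, 0.0, -0.3]
width: 0.0496
grip_force: 0.0
time: 4.72
ee_pos: [0.3931, -0.0781, 0.1979]
eef_rot: [0.551, 0.834, 0.001, 0.0]
ft_force: [0.8, -0.9, 0.5]
width: 0.0499
grip_force: 0.0
dial 0.5386473876953125 -0.23278101501464843 [0.09738365 0.09770994] hub off 0.0015266129546712506 0.0011043169321005013 red 1556 53.959536880351585 needle 1139 NEEDLE 54.93408128182605 DIFF -0.9745444014744677
dial 0.5434947448730469 -0.2320787658691406 [0.09648793 0.09889484] hub off -0.0009880256886168474 0.00029410414532227505 red 2544 53.14676970590235 needle 1494 NEEDLE 54.99808640824682 DIFF -1.8513167023444694
```

View pics/rect2.png

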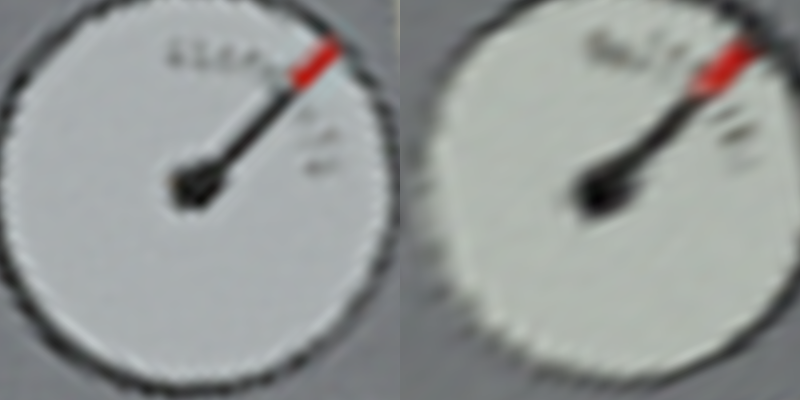

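Both dial views show the needle (hub (195,187) to tip (290,90)) in line with the red mark (300,83)–(338,42), so the knob is done. Now I locate the cylinders.

```bash
cat > caps.py <<'E'
from h import *
def caps(n,z=.135,col=(105,130),want=((.558,.26),(.575,.121)),c=None):
    c=c or cam(n); P=cloud(c); hsv=cv2.cvtColor(c['pixels'],cv2.COLOR_BGR2HSV)
    m=(hsv[...,0]>=col[0])&(hsv[...,0]<=col[1])&(hsv[...,1]>110)
    for w in want:
        k=m&(np.hypot(P[...,0]-w[0],P[...,1]-w[1])<.035)&(P[...,2]>z-.004)
        if k.sum()<8: continue
        ks=max(cv2.findContours(k.astype(np.uint8),cv2.RETR_EXTERNAL,cv2.CHAIN_APPROX_NONE)[0],key=cv2.contourArea)[:,0]
        g=np.array([onplane(c,*a,z)[:2] for a in ks])*1000
        print(n,w,k.sum(),np.round(cv2.minEnclosingCircle(g.astype(np.float32)),1) if 0 else cv2.minEnclosingCircle(g.astype(np.float32)),np.round(np.median(P[k],0),4))
E
python3 - <<'E'
from caps import *
for n in ['side','scene']:
    c=load(n); caps(n,c=c); caps(n,z=.125,col=(4,14),want=((.49,.17),(.5,.16),(.48,.18)),c=c)
print([onplane(load('side'),201,193,.125),onplane(load('scene'),277,146,.125)])
E
```

```text
scene (0.558, 0.26) 95 ((562.384765625, 261.9683532714844), 19.409347534179688) [0.5626 0.2607 0.1354]
scene (0.575, 0.121) 95 ((581.262451171875, 123.68966674804688), 20.402986526489258) [0.5806 0.1224 0.1349]
[array([0.4491045 , 0.12815013, 0.125     ]), array([0.46406376, 0.13240345, 0.125     ])]
```

```bash
python3 -m crank '{"steps":[[[0.44,0.9,0],[0,0,-0.2]],[[0.44,0.9,0],[0,0,-0.2]],[[0.44,0.9,0],[0,0,-0.2]],[[0.44,0.9,0],[0,0,-0.2]],[[0.44,0.9,0],[0,0,-0.2]],[[0.44,0.9,0],[0,0,-0.2]],[[0.44,0.9,0],[0,0,-0.2]],[[0.44,0.9,0],[0,0,-0.2]]]}' 64 20
python3 -m crank '{"steps":[[[0.44,0.9,0],[0,0,-0.2]],[[0.44,0.9,0],[0,0,-0.2]],[[0.44,0.9,0],[0,0,-0.2]],[[0.44,0.9,0],[0,0,-0.2]],[[0.44,0.9,0],[0,0,-0.2]],[[0.44,0.9,0],[0,0,-0.2]],[[0.44,0.9,0],[0,0,-0.2]],[[0,0,0],[0,0,0]],[[0,0,0],[0,0,0]]]}'
python3 - <<'E'
from caps import *
for n in ['wrist','side','scene']: caps(n,c=cam(n,n+'3.png'))
E
```

```text
time: 5.48
ee_pos: [0.4819, 0.0975, 0.1974]
eef_rot: [0.611, 0.792, -0.0, -0.0]
ft_force: [0.6, 0.1, 0.3]
width: 0.0638
grip_force: 0.0
time: 6.23
ee_pos: [0.5584, 0.2552, 0.1966]
eef_rot: [0.657, 0.754, -0.0, -0.0]
ft_force: [-0.4, 0.3, 0.4]
width: 0.0644
grip_force: 0.0
wrist (0.558, 0.26) 1874 ((559.2059936523438, 262.521240234375), 16.834386825561523) [0.5569 0.271  0.1346]
side (0.558, 0.26) 50 ((554.750732421875, 258.95550537109375), 15.312920570373535) [0.5553 0.2589 0.1354]
side (0.575, 0.121) 72 ((573.3373413085938, 122.19560241699219), 17.933683395385742) [0.5727 0.1212 0.136 ]
scene (0.558, 0.26) 97 ((562.8740234375, 261.0101013183594), 19.439834594726562) [0.5637 0.2607 0.1352]
scene (0.575, 0.121) 94 ((581.0203247070312, 124.91783142089844), 20.025596618652344) [0.5809 0.1226 0.1351]
```

View pics/wrist3.png

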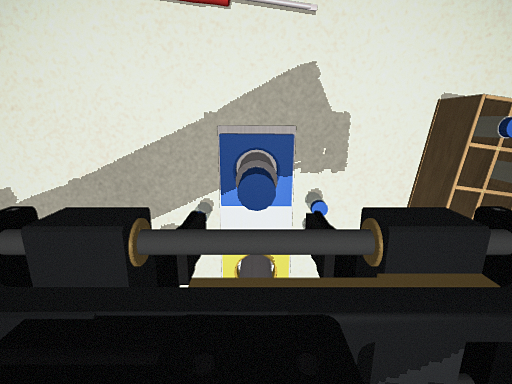

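Wrist view: the blue-seat cylinder's cap is at px (257,188), the blue seat behind it, the fingers lined up on either side and a vial at (320,208) well below. I grasp and lift it.

```bash
python3 -m crank '{"steps":[[[0.02,0.25,-0.6],[0,0,0]],[[0,0,-0.8],[0,0,0]],[[0,0,-0.8],[0,0,0]],[[0,0,-0.8],[0,0,0]],[[0,0,-0.5],[0,0,0]],[[0,0,-0.32],[0,0,0]],[[0,0,0],[0,0,0]],[[0,0,0],[0,0,0]],[[0,0,0],[0,0,0]]]}' 64 30
python3 -m crank '{"steps":[[[0,0,0],[0,0,0]],[[0,0,0],[0,0,0]],[[0,0,0],[0,0,0]],[[0,0,0],[0,0,0]],[[0,0,0],[0,0,0]],[[0,0,0],[0,0,0]],[[0,0,0],[0,0,0]],[[0,0,0],[0,0,0]]]}' 20 30
python3 -m crank '{"steps":[[[0,0,0.3],[0,0,0]],[[0,0,0.3],[0,0,0]],[[0,0,0.3],[0,0,0]],[[0,0,0.3],[0,0,0]],[[0,0,0.3],[0,0,0]],[[0,0,0.3],[0,0,0]],[[0,0,0.3],[0,0,0]],[[0,0,0.3],[0,0,0]],[[0,0,0],[0,0,0]],[[0,0,0],[0,0,0]]]}'
for i in 1 2; do python3 -m crank '{"steps":[[[0,0,0],[0,0,0]],[[0,0,0],[0,0,0]],[[0,0,0],[0,0,0]],[[0,0,0],[0,0,0]]]}' | grep -E 'force|pos'; done
python3 -c "
from h import *
cam('side','side4.png');cam('scene','scene4.png')
a=cv2.resize(load('side')['pixels'][90:240,150:290],None,fx=3,fy=3);b=cv2.resize(load('scene')['pixels'][90:240,220:360],None,fx=3,fy=3);cv2.imwrite('pics/lift.png',np.hstack([a,b]))"
```

```text
time: 7.13
ee_pos: [0.5592, 0.2614, 0.1034]
eef_rot: [0.657, 0.753, 0.001, 0.0]
ft_force: [0.2, 0.2, -0.4]
width: 0.0639
grip_force: 0.0
time: 7.8
ee_pos: [0.5585, 0.2614, 0.1022]
eef_rot: [0.657, 0.754, 0.0, 0.0]
ft_force: [-0.8, -0.6, 0.9]
width: 0.0331
grip_force: 30.0
time: 8.63
ee_pos: [0.5587, 0.2614, 0.1625]
eef_rot: [0.657, 0.754, 0.0, 0.0]
ft_force: [-0.6, -0.5, -3.8]
width: 0.0334
grip_force: 30.0
ee_pos: [0.5584, 0.2612, 0.1617]
ft_force: [0.4, -0.3, -1.9]
grip_force: 30.0
ee_pos: [0.5585, 0.2613, 0.1621]
ft_force: [0.7, 0.3, -1.5]
grip_force: 30.0
```

View pics/lift.png

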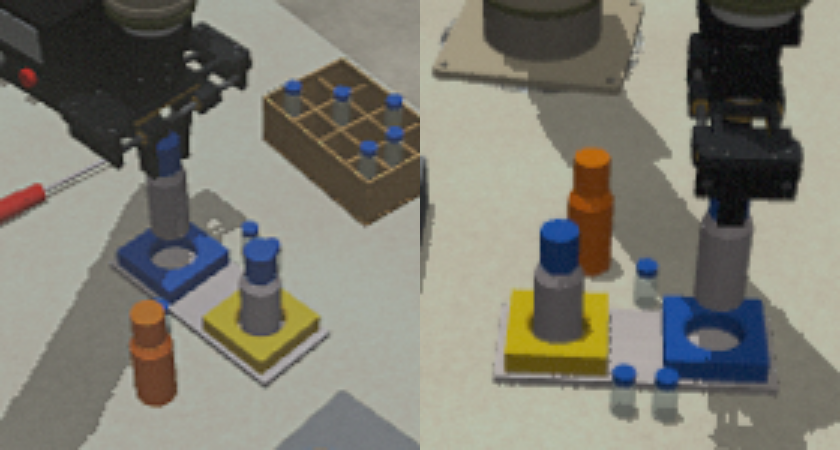

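The blue-seat cylinder hangs upright, clear of its seat (side crop (167,200), scene crop (722,265)). I average the force, then set it back down.

```bash
for i in 1 2 3 4 5 6 7 8 9 10; do python3 -m crank '{"steps":[[[0,0,0],[0,0,0]]]}' | grep -E 'ft_force'; done
python3 -m crank '{"steps":[[[0,0,-0.3],[0,0,0]],[[0,0,-0.3],[0,0,0]],[[0,0,-0.3],[0,0,0]],[[0,0,-0.3],[0,0,0]],[[0,0,-0.3],[0,0,0]],[[0,0,-0.3],[0,0,0]],[[0,0,-0.3],[0,0,0]],[[0,0,-0.2],[0,0,0]],[[0,0,0],[0,0,0]],[[0,0,0],[0,0,0]]]}'
python3 -m crank '{"steps":[[[0,0,-0.06],[0,0,0]],[[0,0,-0.03],[0,0,0]],[[0,0,0],[0,0,0]],[[0,0,0],[0,0,0]]]}'
```

```text
ft_force: [-0.4, 0.7, -2.4]
ft_force: [0.4, 0.0, -1.5]
ft_force: [1.2, 0.7, -1.7]
ft_force: [0.1, 0.1, -1.4]
ft_force: [0.8, -0.5, -2.4]
ft_force: [0.6, 0.8, -2.1]
ft_force: [-0.7, 0.2, -1.7]
ft_force: [0.1, -0.7, -2.7]
ft_force: [-0.4, -0.5, -2.2]
ft_force: [-0.1, 0.0, -3.0]
time: 11.07
ee_pos: [0.5584, 0.2612, 0.1044]
eef_rot: [0.657, 0.754, -0.0, -0.0]
ft_force: [-0.1, 0.1, -2.2]
width: 0.0333
grip_force: 30.0
time: 11.4
ee_pos: [0.5586, 0.2613, 0.1025]
eef_rot: [0.657, 0.754, 0.0, 0.0]
ft_force: [-0.5, -0.0, -2.6]
width: 0.0333
grip_force: 30.0
```

```bash
python3 -m crank '{"steps":[[[0,0,-0.04],[0,0,0]],[[0,0,0],[0,0,0]]]}' | grep -E "pos|ft"
python3 -m crank '{"steps":[[[0,0,0],[0,0,0]],[[0,0,0],[0,0,0]],[[0,0,0],[0,0,0]],[[0,0,0],[0,0,0]],[[0,0,0],[0,0,0]],[[0,0,0.4],[0,0,0]],[[0,0,0.8],[0,0,0]],[[0,0,0.9],[0,0,0]],[[0,0,0.9],[0,0,0]],[[0,0,0.9],[0,0,0]]]}' 64
python3 -m crank '{"steps":[[[0.1,-0.78,0],[0,0,0]],[[0.1,-0.78,0],[0,0,0]],[[0.1,-0.78,0],[0,0,0]],[[0.1,-0.78,0],[0,0,0]],[[0.1,-0.78,0],[0,0,0]],[[0.1,-0.78,0],[0,0,0]],[[0.1,-0.78,0],[0,0,0]],[[0,0,0],[0,0,0]],[[0,0,0],[0,0,0]]]}'
python3 - <<'E'
from caps import *
for n in ['wrist','side','scene']: caps(n,c=cam(n,n+'5.png'))
E
```

```text
ee_pos: [0.5588, 0.2615, 0.1021]
ft_force: [-1.9, -0.5, 4.1]
time: 12.4
ee_pos: [0.5585, 0.2613, 0.2007]
eef_rot: [0.657, 0.754, 0.0, 0.0]
ft_force: [0.7, -0.6, 0.2]
width: 0.0636
grip_force: 0.0
time: 13.15
ee_pos: [0.5764, 0.1236, 0.1996]
eef_rot: [0.658, 0.753, 0.0, 0.0]
ft_force: [-0.1, -0.0, 0.7]
width: 0.0639
grip_force: 0.0
wrist (0.558, 0.26) 1682 ((559.5279541015625, 260.8088684082031), 16.827383041381836) [0.5596 0.2613 0.134 ]
wrist (0.575, 0.121) 1694 ((577.5995483398438, 123.83834075927734), 16.8450927734375) [0.5748 0.1305 0.1345]
side (0.558, 0.26) 42 ((553.7355346679688, 260.0530090332031), 15.69267463684082) [0.552  0.259  0.1347]
side (0.575, 0.121) 62 ((572.6626586914062, 120.92971801757812), 16.524662017822266) [0.5744 0.1212 0.1349]
scene (0.558, 0.26) 93 ((561.7420043945312, 260.3439025878906), 18.96014404296875) [0.5626 0.2609 0.1348]
scene (0.575, 0.121) 94 ((579.6694946289062, 122.98857879638672), 18.946544647216797) [0.5805 0.1223 0.1352]
```

```bash
python3 -m crank '{"steps":[[[0.03,0,-0.7],[0,0,0]],[[0,0,-0.8],[0,0,0]],[[0,0,-0.8],[0,0,0]],[[0,0,-0.8],[0,0,0]],[[0,0,-0.5],[0,0,0]],[[0,0,-0.28],[0,0,0]],[[0,0,0],[0,0,0]],[[0,0,0],[0,0,0]],[[0,0,0],[0,0,0]]]}' 64 40 | grep -E "pos|ft"
python3 -m crank '{"steps":[[[0,0,0],[0,0,0]],[[0,0,0],[0,0,0]],[[0,0,0],[0,0,0]],[[0,0,0],[0,0,0]],[[0,0,0],[0,0,0]],[[0,0,0],[0,0,0]],[[0,0,0],[0,0,0]],[[0,0,0],[0,0,0]]]}' 20 40
python3 -m crank '{"steps":[[[0,0,0.3],[0,0,0]],[[0,0,0.3],[0,0,0]],[[0,0,0.3],[0,0,0]],[[0,0,0.3],[0,0,0]],[[0,0,0.3],[0,0,0]],[[0,0,0.3],[0,0,0]],[[0,0,0.3],[0,0,0]],[[0,0,0.3],[0,0,0]],[[0,0,0],[0,0,0]],[[0,0,0],[0,0,0]]]}'
for i in 1 2 3 4 5 6 7 8; do python3 -m crank '{"steps":[[[0,0,0],[0,0,0]]]}' | grep -E 'ft_force'; done
```

```text
ee_pos: [0.5775, 0.1252, 0.1031]
ft_force: [-0.4, -0.1, 0.8]
time: 14.72
ee_pos: [0.5767, 0.1248, 0.1019]
eef_rot: [0.657, 0.754, -0.0, -0.0]
ft_force: [-1.8, 0.0, 1.3]
width: 0.033
grip_force: 40.0
time: 15.55
ee_pos: [0.577, 0.1248, 0.1623]
eef_rot: [0.657, 0.754, 0.0, 0.0]
ft_force: [-0.1, 0.4, -7.0]
width: 0.0329
grip_force: 40.0
ft_force: [-0.2, -0.3, -6.0]
ft_force: [-0.5, -0.8, -5.1]
ft_force: [0.2, 1.1, -6.4]
ft_force: [-0.3, -0.1, -6.4]
ft_force: [0.6, 0.7, -5.2]
ft_force: [-0.0, -0.2, -5.9]
ft_force: [0.2, -0.8, -4.9]
ft_force: [0.1, 0.1, -6.0]
```

The force averages -5.7 N, against -2.1 N for the first cylinder, so the yellow-seat cylinder is the charged one. I carry it to the grille.

```bash
python3 -m crank '{"steps":[[[0,0,0.4],[0,0,0]],[[0,0,0.5],[0,0,0]],[[0,0,0.5],[0,0,0]],[[0,0,0.4],[0,0,0]],[[-0.14,-0.31,0],[0,0,0]],[[-0.28,-0.63,0],[0,0,0]],[[-0.28,-0.63,0],[0,0,0]],[[-0.28,-0.63,0],[0,0,0]],[[-0.28,-0.63,0],[0,0,0]],[[-0.28,-0.63,0],[0,0,0]]]}'|grep pos
python3 -m crank '{"steps":[[[-0.28,-0.63,0],[0,0,0]],[[-0.28,-0.63,0],[0,0,0]],[[-0.28,-0.63,0],[0,0,0]],[[-0.28,-0.63,0],[0,0,0]],[[-0.28,-0.63,0],[0,0,0]],[[-0.28,-0.63,0],[0,0,0]],[[-0.28,-0.63,0],[0,0,0]],[[-0.28,-0.63,-0.1],[0,0,0]],[[-0.14,-0.31,-0.1],[0,0,0]],[[0,0,0],[0,0,0]]]}'|grep pos
python3 -m crank '{"steps":[[[0,0,0],[0,0,0]],[[0,0,0],[0,0,0]],[[0,0,0],[0,0,0]]]}'
python3 - <<'E'
from caps import *
a=cam('side','side6.png')['pixels'];b=cam('scene','scene6.png')['pixels']
cv2.imwrite('pics/final.png',np.hstack([cv2.resize(a[130:330,140:340],(400,400)),cv2.resize(b[60:230,110:350],(400,283)).copy() if 0 else cv2.resize(b[60:260,110:310],(400,400))]))
E
```

```text
ee_pos: [0.5375, 0.0369, 0.2069]
ee_pos: [0.4775, -0.0978, 0.2014]
time: 18.13
ee_pos: [0.4792, -0.0943, 0.202]
eef_rot: [0.657, 0.754, 0.0, 0.0]
ft_force: [1.0, 0.3, -6.1]
width: 0.0334
grip_force: 40.0
```

View pics/final.png

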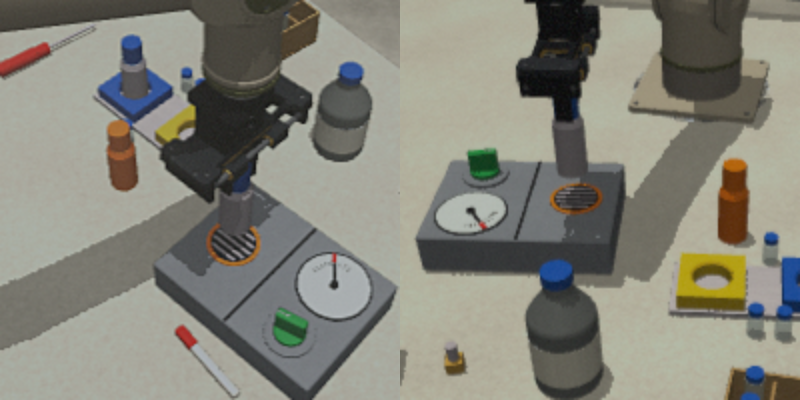

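The final picture shows the cylinder upright over the grille (side crop (235,240), scene crop (575,195)). The needle is on the red mark, and the other cylinder stands in the blue seat with everything else undisturbed. I hand in the job.

```bash
python3 -c "
from bench import ticket
print(ticket.close_job())"
```

```text
the job is handed in; nothing more can be done
None
```

The job is handed in: the needle is on the red mark (within about 1–2° by my measurement), and the heavier cylinder, from the yellow seat (about 0.58 kg against 0.21 kg), is held upright about 5 cm over the grille with the other one back in its blue seat.

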